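Start the self-calibration of the empty laboratory balance

TASK

Start the self-calibration of the balance whose pan is empty: slide the grey dust cover on its front deck aside to the left so that the round key beneath it is uncovered, press that key right down for a moment, then slide the cover fully back over the key and let go. Leave the cover of the other balance, the one with a sample jar on its pan, shut.

Things in the scene. Friction and masses are not known exactly. Their poses are not given: they have to be found in the camera images.
- balance: White bench balance with the empty pan, 260 (x) by 190 (y) mm, fixed; deck 55 mm above the bench. Origin: centre of its footprint, on the bench; x points from its front (display, nearest the robot) to its rear, y to its left seen from the robot, z up. Round steel pan 114 mm across, top 67 mm up, centred at x = +68 mm. Guide rails on the deck reach 60 mm up. All heights here are above the bench
- cover (a joint): Its grey dust cover: metres slid left (balance's +y). 0 = shut over the key, 0.08 = fully open, key clear from 0.042; stays where left (friction 1.5 N). Flat plate 68 (x) by 56 (y) mm, top 73.5 mm up; on its middle a grip fin 12 mm thick (along y), 36 mm long (along x), 28 mm high, top 101.5 mm up. Plate and fin are centred at balance x = -45 mm, y = -40 mm + this value
- key (a joint): Its round black calibration key under the cover: metres pressed down, 0 = up, 0.005 = fully down. 28 mm across, centred at balance x = -45, y = -40 mm, its top 68 mm up. Sprung: starts to move at 1.5 N, fully down at 5 N, comes back up when let go
- cover2 (a joint): Dust cover of the other balance, which is of the same make and stands beside the first, on its left or its right, with an amber sample jar on its pan: metres slid open, 0 = shut. To be left shut

How it is judged (in metres and radians):
On the way, in this order (a step that is already met when the one before it is completed fails the run):
1. the cover of the empty balance is slid aside, clear of the key (42 mm or more) (value of joint cover above 0.042 m), for 0.1 s.
2. the key is pressed down 3.5 mm or more for 0.1 s while the cover is aside (35 mm or more) (value of joint key above 0.0035 m and value of joint cover above 0.035 m), for 0.1 s.
3. the cover is slid back over the key (within 10 mm of shut) (value of joint cover below 0.01 m), for 0.1 s.
At the end, for the whole second after the job is handed in: The cover of the balance with the empty pan is back over its key, within 10 mm of shut, the key is up again (within 1.5 mm), and the other balance's cover is within 10 mm of shut (value of joint each of cover, cover2 below 0.01 m and value of joint key below 0.0015 m); the robot touches nothing.
It fails at once if the other balance's cover is slid open by more than 15 mm (value of joint cover2 above 0.015 m).
It also fails if it takes over 48 s, if anything falls off the work surface, if the arm or the gripper's body presses on something with over 40 N, if the wrist force passes 120 N, or if a joint passes its speed limit or range.

ROBOT

A 6-joint arm with a two-finger parallel gripper is mounted at the origin on the work surface. World frame = base frame: x ahead of the robot, y to its left, z up, the work surface at z = 0. Lengths are in m, angles in degrees, forces in N, time in s.
With the tool pointing down it reaches from about 0.25 to 0.775 m from the base axis. Payload 4 kg.
Tool frame: the origin (TCP) lies at the centre of the arm's flange, where the gripper is bolted on; the fingertips stand 173 mm ahead of it and the grasp point (between the pads) lies ahead of it (grip_depth is the z of the grasp point in the tool frame, in m); z points along the fingers, y is the direction in which the jaws open and shut (so a half turn about z gives the same grasp; the last joint's range is limited). The gripper opens to 85 mm and grips with 20 to 120 N. Pads are 22 mm wide; open, the fingers measure 114 mm over their backs; the gripper's body (76 mm by 85 mm) begins 54 mm behind the grasp point. The pads swing forward as they close: fully open they stand 13 mm farther back than shut.
Start: joints at [64.968, 4.996, 78.535, -0, 96.463, -5.907], TCP at [0.18, 0.52, 0.405] pointing down, gripper open.
Joint ranges: [-177.83, 177.83], [-43.37, 116.18], [15.69, 146.23], [-61.86, 241.86], [9.47, 152.12], [-147.06, 147.06]. Speed limits (degrees/s): [159.86, 159.86, 180, 180, 180, 180].

INTERFACE

Orientations are given as a 3x3 rotation matrix whose columns are the frame's x, y, z axes.
In Python, from plant import read_state, get_image, get_calibration, job_done, grip_depth gives the robot as it stands.
- The arm moves only by the tool jog_arm, never from a script. Its argument "plan" is a list of rows, each an object with "offset": the shift along the tool's x, y, z in m, a list of three; "delta_rot": the turn, a rotation vector about the tool's x, y, z in rad, a list of three. A call has 1 to 12 rows; each row is the pose to reach, as a shift and turn from the pose commanded when the call began, along the tool's axes at that moment; what a row does not reach only later rows make up. A row lasts 1/12 s, in which the tool goes at most 41.7 mm and 7.16 degrees, less where a joint would pass 70% of its speed; a pose out of reach is approached as far as the arm can. A call with a gripper value outside its range is refused whole. "grip" is the opening, from 0 (shut) to 1 (fully open), set as the call begins (left out, the last holds). The fingers move at their own pace and stop on an object; "force" is the grip in N (left out, the last holds). Time passes only in rows, so rows that repeat a pose let the fingers close. It gives the time, the measured TCP pose, the force and the opening at its end, in the units of the state.
- read_state(): the state, without advancing time (a new reading comes with each control period).
- get_image(name): name is "scene" or "top" or "wrist"; returns the picture (384x512x3 uint8, red, green, blue); there is no depth.
- get_calibration(name): a dict with "camera_matrix" (3x3 intrinsics, pixels), "camera_from_world" (4x4, takes a point from world to camera coordinates). Camera axes: x right, y up, looking along -z (the intrinsics and any distortion apply to the point x, -y, -z); pixel columns grow to the right and rows downward; lengths in m; the calibration is good to about 2 mm. A picture is of the moment at which its call begins: read the wrist's pose just before it. get_calibration takes no time and is no camera call; for the wrist camera it gives the pose at the moment of the call.
- job_done(): hands the job in, once; it reports no verdict.
The state is a dict: "t": time; "qpos": joint angles; "dq": joint speeds; "joint_efforts": joint torques, N m; "ee_pos": TCP position; "tcp_rot": TCP orientation; "wrist_force": force on the tool from outside, world axes, zero at the start; "ft_torque": the same for the moment, N m; "opening": opening from 0.0 (shut) to 1.0 (fully open).
Only numpy, scipy, OpenCV 4.12 (cv2) and the standard library are available. Lean on these libraries where they do the work, as an engineer would, in place of code of your own. Each camera call takes 0.05 s, during which the arm holds its last target.

## Working session

There is one attempt and no reset: what is moved stays moved. The work goes in short steps, Python scripts to look and compute and a tool call to move; the robot and the scene stay as the last step left them, time stands still between calls to the robot, and variables do not carry over. Pictures are saved under pics/ and viewed, and the job is handed in when it is done.

Besides the shell and the picture viewer there is one more tool, called after "Emit:" as name(argument=value, ...), one argument or row to a line, values as JSON. jog_arm: Moves the arm, as the interface text tells. Its arguments: {"type":"object","properties":{"plan":{"type":"array"},"grip":{"type":"number"},"force":{"type":"number"}},"required":["plan"]}

```bash
mkdir -p pics
python3 - <<'E'
from plant import *
import cv2
s=read_state();print(s);print(grip_depth if not callable(grip_depth) else grip_depth())
for n in("scene","top"):
    im=get_image(n);cv2.imwrite(f"pics/{n}0.png",im[:,:,::-1]);c=get_calibration(n);print(n,c)
E
```

```text
{'t': 0.0, 'qpos': array([ 6.49672457e+01,  5.04214878e+00,  7.86252861e+01, -7.04140074e-05,
        9.64629228e+01, -5.90704265e+00]), 'dq': array([ 0.03114208,  0.14143879,  0.02224287, -0.01595413, -0.00618083,
        0.02315029]), 'joint_efforts': array([-1.10491077e-03, -3.51861191e+01, -3.13269532e+01, -3.63376375e-04,
        1.10104322e-02, -1.29800435e-05]), 'ee_pos': array([0.18016184, 0.51954497, 0.40350489]), 'tcp_rot': array([[-9.44801820e-01,  3.27640956e-01, -9.61599514e-04],
       [ 3.27642284e-01,  9.44799599e-01, -2.06196870e-03],
       [ 2.32933440e-04, -2.26321244e-03, -9.99997412e-01]]), 'wrist_force': array([-0.46562917,  0.51022606,  0.30810872]), 'ft_torque': array([-0.03591919, -0.01725142, -0.00913172]), 'opening': 1.0006361806309854}
0.1547
scene {'camera_matrix': array([[461.26903373,   0.        , 253.642004  ],
       [  0.        , 461.26903373, 202.4092646 ],
       [  0.        ,   0.        ,   1.        ]]), 'camera_from_world': array([[-0.61378032,  0.78947133, -0.0029574 ,  0.40584091],
       [-0.55834297, -0.4314334 ,  0.7086031 ,  0.25239409],
       [ 0.55814591,  0.43657788,  0.70560109, -1.27769546],
       [ 0.        ,  0.        ,  0.        ,  1.        ]])}
top {'camera_matrix': array([[384.06763325,   0.        , 254.86178802],
       [  0.        , 384.06763325, 188.65361705],
       [  0.        ,   0.        ,   1.        ]]), 'camera_from_world': array([[ 0.02961702, -0.99877597,  0.03961552, -0.07017061],
       [ 0.99228152,  0.03415278,  0.11920977, -0.60937387],
       [-0.12041683,  0.03577911,  0.99207845, -0.66722814],
       [ 0.        ,  0.        ,  0.        ,  1.        ]])}
```

View pics/scene0.png

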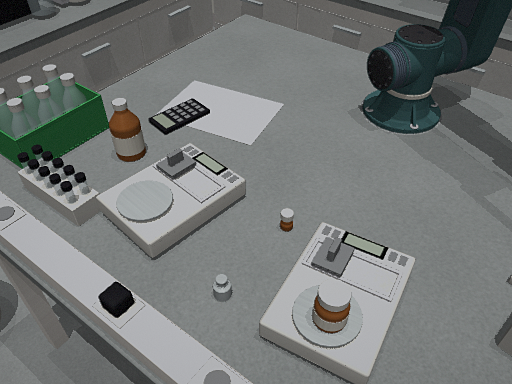

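View pics/top0.png

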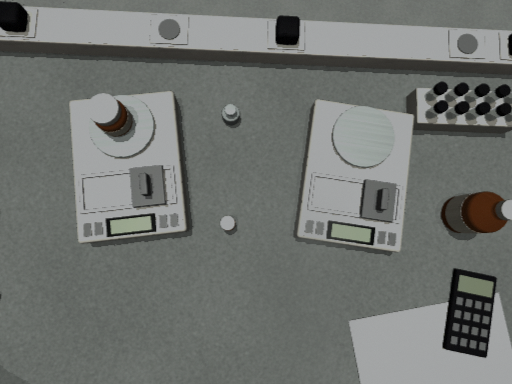

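The scene view shows the jar balance at (340,290) and the empty one at (170,195). In the top view the empty balance is on the right, with its pan at about (364,136) and fin at about (382,200), so its cover is shut. I'll enlarge that.

Run:
```python
import cv2
im=cv2.imread("pics/top0.png")
cv2.imwrite("pics/top0z.png",cv2.resize(im[95:255,290:422],None,fx=3.7,fy=3.7,interpolation=cv2.INTER_CUBIC))
im=cv2.imread("pics/scene0.png")
cv2.imwrite("pics/sc0z.png",cv2.resize(im[135:260,90:255],None,fx=4.7,fy=4.7,interpolation=cv2.INTER_CUBIC))
```

```text
(no output)
```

View pics/top0z.png

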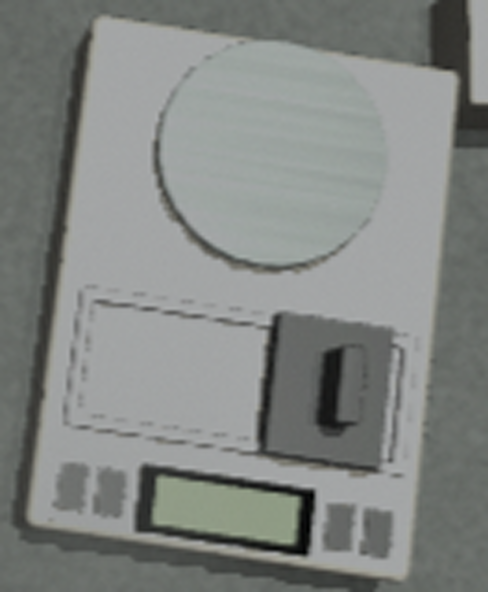

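View pics/sc0z.png

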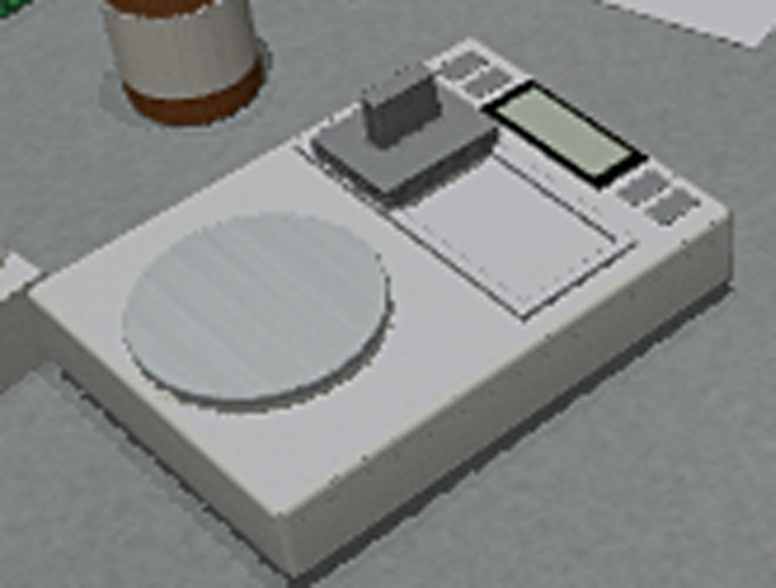

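Deck corners in the top crop are (95,16), (458,72), (405,580) and (30,522). In the scene crop they are (470,40), (731,215), (283,517) and (32,293). I'll fit the pose to these.

```bash
cat > h.py <<'E'
import numpy as np
from plant import *
def proj(c,P):
    P=np.atleast_2d(P);T=c["camera_from_world"];q=P@T[:3,:3].T+T[:3,3]
    k=c["camera_matrix"];return np.c_[k[0,0]*q[:,0]/-q[:,2]+k[0,2],k[1,1]*-q[:,1]/-q[:,2]+k[1,2]]
def ray(c,uv,z):
    T=c["camera_from_world"];k=c["camera_matrix"]
    d=np.array([(uv[0]-k[0,2])/k[0,0],-(uv[1]-k[1,2])/k[1,1],-1])
    R=T[:3,:3];o=-R.T@T[:3,3];d=R.T@d;return o+d*(z-o[2])/d[2]
E
python3 - <<'E'
from h import *
from scipy.optimize import least_squares
L=np.array([[130,95,55],[130,-95,55],[-130,-95,55],[-130,95,55]])/1000
top=np.array([[95,16],[458,72],[405,580],[30,522]])/3.7+[290,95]-.36
sc=np.array([[283,517],[32,293],[470,40],[731,215]])/4.7+[90,135]-.4
ct,cs=get_calibration("top"),get_calibration("scene")
def W(p,l):
    c,s=np.cos(p[2]),np.sin(p[2]);return np.c_[p[0]+c*l[:,0]-s*l[:,1],p[1]+s*l[:,0]+c*l[:,1],l[:,2]]
fs={"both":lambda p:np.r_[(proj(ct,W(p,L))-top).ravel(),(proj(cs,W(p,L))-sc).ravel()],
"top":lambda p:(proj(ct,W(p,L))-top).ravel(),"sc":lambda p:(proj(cs,W(p,L))-sc).ravel()}
for n,f in fs.items():
    r=least_squares(f,[.5,-.2,0]);p=r.x;print(n,p[:2],np.degrees(p[2]),np.round(r.fun,1))
    print(W(p,np.array([[-.045,-.04,.1015],[-.045,.04,.1015]])))
for uv in [(341,345),(365,347),(359,425),(334,427)]:pass
fin=np.array([ray(ct,np.array(u)/3.7+[290,95]-.36,.1015) for u in [(345,346),(367,347),(360,425),(338,425)]]);print(fin,fin.mean(0))
E
```

```text
both [ 0.64390899 -0.23364147] -6.596798757344456 [-1.6 -1.8  0.7 -1.4  1.4  1.  -2.4  1.2 -0.9  0.2 -2.2 -1.1  0.5 -1.9
  1.5 -1.7]
[[ 0.59461166 -0.26820697  0.1015    ]
 [ 0.60380219 -0.18873663  0.1015    ]]
top [ 0.64358426 -0.23455513] -6.7525868571214085 [-0.9 -1.8  1.3 -1.   1.7  1.3 -2.   1.2]
[[ 0.59419313 -0.26898646  0.1015    ]
 [ 0.60359971 -0.18954141  0.1015    ]]
sc [ 0.64521545 -0.23141927] -6.362589802413643 [-0.3  1.2 -2.  -0.1  0.5 -1.3  1.9 -1.2]
[[ 0.59605982 -0.26618598  0.1015    ]
 [ 0.60492543 -0.18667874  0.1015    ]]
[[ 0.61189047 -0.26491384  0.1015    ]
 [ 0.61178088 -0.27511044  0.1015    ]
 [ 0.57593994 -0.271436    0.1015    ]
 [ 0.57561328 -0.26130652  0.1015    ]] [ 0.59380615 -0.2681917   0.1015    ]
```

Both views give the fin centre at about (0.594, -0.268), with the slide direction at yaw -6.6°. I'm moving toward it and turning the jaws to match.

Emit:
jog_arm(
  plan=[
    {"offset": [-0.03,-0.028,0],"delta_rot": [0,0,-0.03]},
    {"offset": [-0.06,-0.056,0],"delta_rot": [0,0,-0.06]},
    {"offset": [-0.09,-0.084,0],"delta_rot": [0,0,-0.09]},
    {"offset": [-0.12,-0.112,0],"delta_rot": [0,0,-0.12]},
    {"offset": [-0.15,-0.14,0],"delta_rot": [0,0,-0.15]},
    {"offset": [-0.18,-0.168,0],"delta_rot": [0,0,-0.18]},
    {"offset": [-0.21,-0.196,0],"delta_rot": [0,0,-0.218]},
    {"offset": [-0.24,-0.224,0],"delta_rot": [0,0,-0.218]},
    {"offset": [-0.27,-0.252,0],"delta_rot": [0,0,-0.218]},
    {"offset": [-0.3,-0.28,0],"delta_rot": [0,0,-0.218]},
    {"offset": [-0.325,-0.304,0],"delta_rot": [0,0,-0.218]},
    {"offset": [-0.325,-0.304,0],"delta_rot": [0,0,-0.218]},
  ],
  grip=1,
)

```text
t: 1.1
ee_pos: [0.3895, 0.1213, 0.4041]
tcp_rot: [[-0.992, 0.124, 0.0], [0.124, 0.992, -0.003], [-0.001, -0.003, -1.0]]
wrist_force: [0.5, -0.6, -1.0]
opening: 1.001
```

Emit:
jog_arm(
  plan=[
    {"offset": [-0.023,-0.0335,0],"delta_rot": [0,0,0]},
    {"offset": [-0.046,-0.067,0],"delta_rot": [0,0,0]},
    {"offset": [-0.069,-0.1,0.0],"delta_rot": [0,0,0]},
    {"offset": [-0.092,-0.134,0.0],"delta_rot": [0,0,0]},
    {"offset": [-0.115,-0.167,0],"delta_rot": [0,0,0]},
    {"offset": [-0.138,-0.2,0],"delta_rot": [0,0,0]},
    {"offset": [-0.16,-0.234,0.01],"delta_rot": [0,0,0]},
    {"offset": [-0.183,-0.267,0.02],"delta_rot": [0,0,0]},
    {"offset": [-0.206,-0.3,0.03],"delta_rot": [0,0,0]},
    {"offset": [-0.228,-0.334,0.04],"delta_rot": [0,0,0]},
    {"offset": [-0.2505,-0.368,0.05],"delta_rot": [0,0,0]},
    {"offset": [-0.2505,-0.368,0.07],"delta_rot": [0,0,0]},
  ],
)

```text
t: 2.1
ee_pos: [0.5962, -0.2743, 0.3332]
tcp_rot: [[-0.993, 0.12, 0.002], [0.12, 0.993, -0.004], [-0.003, -0.004, -1.0]]
wrist_force: [-0.3, 0.3, -0.4]
opening: 1.0
```

Run:
```python
from h import *
import cv2
for i in range(3):
    s=read_state();c=get_calibration("wrist");im=get_image("wrist")
print(s["t"],s["ee_pos"],s["tcp_rot"],s["dq"])
np.savez("w1.npz",T=c["camera_from_world"],K=c["camera_matrix"])
cv2.imwrite("pics/w1.png",im[:,:,::-1])
```

```text
2.2 [ 0.5938691  -0.26914112  0.32823269] [[-0.99305977  0.11722064 -0.00957173]
 [ 0.11716529  0.99309336  0.00615429]
 [ 0.01022703  0.0049901  -0.99993525]] [ 1.89552325 -3.95157749 -0.61152425  0.39057206  2.08213148 -0.13404039]
```

View pics/w1.png

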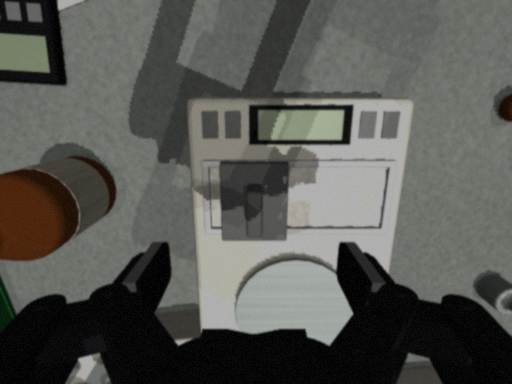

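The wrist view shows the plate corners at (221,161), (288,161), (287,241) and (221,240), with the fin at column 254. The fingers are centred at about column 253.

Run:
```python
from h import *
f=np.load("w1.npz");c={"camera_from_world":f["T"],"camera_matrix":f["K"]}
q=np.array([ray(c,u,.0735) for u in [(221,161),(288,161),(287,241),(221,240)]]);print(q,q.mean(0))
print([ray(c,u,.1015) for u in [(246,185),(262,185)]])
print([ray(c,u,.055) for u in [(189,100),(412,100)]])
s=read_state();print(s["t"],s["ee_pos"],s["tcp_rot"][:,2])
```

```text
[[ 0.55697273 -0.28885658  0.0735    ]
 [ 0.56318754 -0.23561439  0.0735    ]
 [ 0.63306056 -0.24218636  0.0735    ]
 [ 0.62539975 -0.29902108  0.0735    ]] [ 0.59465515 -0.2664196   0.0735    ]
[array([ 0.57178187, -0.26994742,  0.1015    ]), array([ 0.57311721, -0.25854116,  0.1015    ])]
[array([ 0.50724696, -0.30980171,  0.055     ]), array([ 0.52823109, -0.12878301,  0.055     ])]
2.25 [ 0.59384697 -0.26810963  0.33105149] [-0.00628733  0.00443879 -0.99997038]
```

Emit:
jog_arm(
  plan=[
    {"offset": [0,0,0.015],"delta_rot": [0,0,0]},
    {"offset": [0,0,0.03],"delta_rot": [0,0,0]},
    {"offset": [0,0,0.045],"delta_rot": [0,0,0]},
    {"offset": [0,0.001,0.06],"delta_rot": [0,0,0]},
    {"offset": [0,0.001,0.07],"delta_rot": [0,0,0]},
    {"offset": [0,0.001,0.077],"delta_rot": [0,0,0]},
    {"offset": [0,0.001,0.081],"delta_rot": [0,0,0]},
    {"offset": [0,0.001,0.081],"delta_rot": [0,0,0]},
    {"offset": [0,0.001,0.081],"delta_rot": [0,0,0]},
    {"offset": [0,0.001,0.081],"delta_rot": [0,0,0]},
  ],
)

```text
t: 3.08
ee_pos: [0.5944, -0.2676, 0.255]
tcp_rot: [[-0.993, 0.115, 0.002], [0.115, 0.993, -0.001], [-0.002, -0.001, -1.0]]
wrist_force: [0.9, 0.3, 0.5]
opening: 0.997
```

Emit:
jog_arm(
  plan=[
    {"offset": [0,0,0],"delta_rot": [0,0,0]},
    {"offset": [0,0,0],"delta_rot": [0,0,0]},
    {"offset": [0,0,0],"delta_rot": [0,0,0]},
    {"offset": [0,0,0],"delta_rot": [0,0,0]},
    {"offset": [0,0,0],"delta_rot": [0,0,0]},
    {"offset": [0,0,0],"delta_rot": [0,0,0]},
    {"offset": [0,0,0],"delta_rot": [0,0,0]},
    {"offset": [0,0,0],"delta_rot": [0,0,0]},
    {"offset": [0,0,0],"delta_rot": [0,0,0]},
    {"offset": [0,0,0],"delta_rot": [0,0,0]},
  ],
  grip=0.05,
  force=20,
)

```text
t: 3.92
ee_pos: [0.5941, -0.2676, 0.2537]
tcp_rot: [[-0.993, 0.116, 0.0], [0.116, 0.993, -0.0], [-0.0, 0.0, -1.0]]
wrist_force: [-0.2, -0.2, 1.0]
opening: 0.13
```

The jaws stopped at 0.13 (about 11 mm), so they hold the fin. Sliding left.

Emit:
jog_arm(
  plan=[
    {"offset": [0,0.003,0],"delta_rot": [0,0,0]},
    {"offset": [0,0.009,0],"delta_rot": [0,0,0]},
    {"offset": [0,0.017,0],"delta_rot": [0,0,0]},
    {"offset": [0,0.026,0],"delta_rot": [0,0,0]},
    {"offset": [0,0.035,0],"delta_rot": [0,0,0]},
    {"offset": [0,0.044,0],"delta_rot": [0,0,0]},
    {"offset": [0,0.053,0],"delta_rot": [0,0,0]},
    {"offset": [0,0.062,0],"delta_rot": [0,0,0]},
    {"offset": [0,0.069,0],"delta_rot": [0,0,0]},
    {"offset": [0,0.074,0],"delta_rot": [0,0,0]},
    {"offset": [0,0.074,0],"delta_rot": [0,0,0]},
    {"offset": [0,0.074,0],"delta_rot": [0,0,0]},
  ],
)

```text
t: 4.92
ee_pos: [0.6029, -0.1931, 0.2538]
tcp_rot: [[-0.993, 0.115, 0.0], [0.115, 0.993, 0.002], [-0.0, 0.002, -1.0]]
wrist_force: [1.4, 0.6, -0.1]
opening: 0.134
```

Run:
```python
from h import *
import cv2
im=get_image("top");s=read_state()
print(s["t"],s["ee_pos"],s["wrist_force"],s["opening"])
cv2.imwrite("pics/t2.png",im[:,:,::-1])
im=get_image("scene");cv2.imwrite("pics/s2.png",cv2.resize(im[100:270,90:270,::-1],None,fx=3,fy=3))
```

```text
4.9667 [ 0.60283388 -0.19337573  0.25372401] [ 1.41534339  0.77929919 -0.04909432] 0.1339311911193571
```

View pics/s2.png

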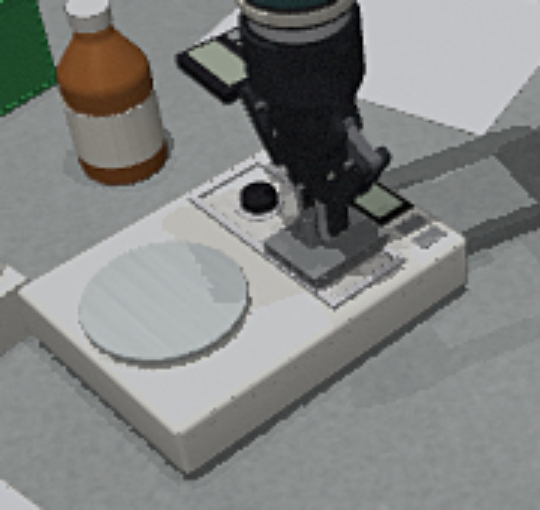

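The key is exposed at (260,197) in the crop and the cover is held open. Releasing, rising, closing the jaws and moving over the key.

Emit:
jog_arm(
  plan=[
    {"offset": [0,0,0],"delta_rot": [0,0,0]},
    {"offset": [0,0,0],"delta_rot": [0,0,0]},
    {"offset": [0,0,0],"delta_rot": [0,0,0]},
    {"offset": [0,0,0],"delta_rot": [0,0,0]},
    {"offset": [0,0,-0.01],"delta_rot": [0,0,0]},
    {"offset": [0,0,-0.025],"delta_rot": [0,0,0]},
    {"offset": [0,0,-0.045],"delta_rot": [0,0,0]},
    {"offset": [0,0,-0.05],"delta_rot": [0,0,0]},
    {"offset": [0,0,-0.05],"delta_rot": [0,0,0]},
  ],
  grip=0.4,
)

```text
t: 5.77
ee_pos: [0.6032, -0.1944, 0.3071]
tcp_rot: [[-0.993, 0.116, 0.006], [0.116, 0.993, -0.002], [-0.006, -0.002, -1.0]]
wrist_force: [0.5, 0.4, 1.8]
opening: 0.398
```

Emit:
jog_arm(
  plan=[
    {"offset": [0,-0.01,0],"delta_rot": [0,0,0]},
    {"offset": [0,-0.025,0],"delta_rot": [0,0,0]},
    {"offset": [0,-0.04,0],"delta_rot": [0,0,0]},
    {"offset": [0,-0.055,0],"delta_rot": [0,0,0]},
    {"offset": [0,-0.07,0],"delta_rot": [0,0,0]},
    {"offset": [0,-0.074,0],"delta_rot": [0,0,0]},
    {"offset": [0,-0.074,0],"delta_rot": [0,0,0]},
    {"offset": [0,-0.074,0],"delta_rot": [0,0,0]},
    {"offset": [0,-0.074,0],"delta_rot": [0,0,0]},
  ],
  grip=0,
)

```text
t: 6.52
ee_pos: [0.5941, -0.2673, 0.3036]
tcp_rot: [[-0.993, 0.115, -0.0], [0.115, 0.993, 0.001], [0.0, 0.001, -1.0]]
wrist_force: [0.7, -0.6, 0.4]
opening: -0.001
```

Run:
```python
from h import *
import cv2
c=get_calibration("wrist");im=get_image("wrist");s=read_state()
print(s["t"],s["ee_pos"],s["wrist_force"],s["opening"])
np.savez("w3.npz",T=c["camera_from_world"],K=c["camera_matrix"])
cv2.imwrite("pics/w3.png",im[:,:,::-1])
im=get_image("scene");cv2.imwrite("pics/s3.png",cv2.resize(im[100:270,90:270,::-1],None,fx=3,fy=3))
```

```text
6.5667 [ 0.59423055 -0.26696567  0.30371239] [ 0.60084051 -0.25131905 -0.34361474] 0.0029261172792990927
```

View pics/w3.png

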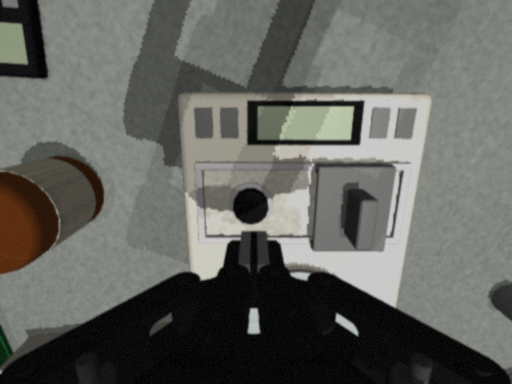

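View pics/s3.png

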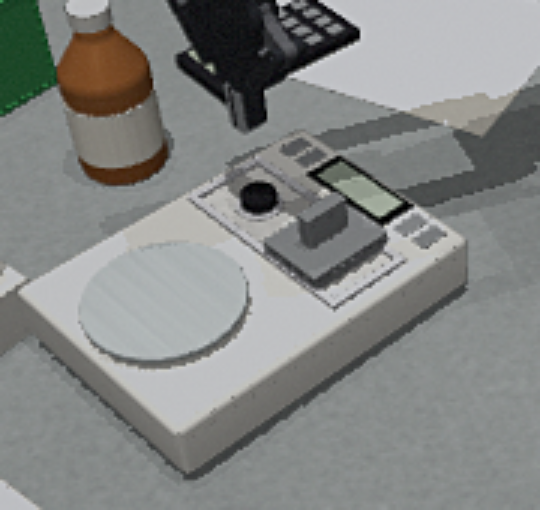

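The key shows at (250,205) in the wrist view, straight below the closed fingertips. The cover stayed open.

Run:
```python
from h import *
f=np.load("w3.npz");c={"camera_from_world":f["T"],"camera_matrix":f["K"]}
print(ray(c,(250,205),.068))
q=np.array([ray(c,u,.0735) for u in [(316,164),(393,165),(384,251),(313,250)]]);print(q.mean(0))
```

```text
[ 0.59266027 -0.26869746  0.068     ]
[ 0.60289034 -0.19342603  0.0735    ]
```

Emit:
jog_arm(
  plan=[
    {"offset": [0,-0.001,0.015],"delta_rot": [0,0,0]},
    {"offset": [0,-0.001,0.03],"delta_rot": [0,0,0]},
    {"offset": [0,-0.001,0.043],"delta_rot": [0,0,0]},
    {"offset": [0,-0.001,0.052],"delta_rot": [0,0,0]},
    {"offset": [0,-0.001,0.058],"delta_rot": [0,0,0]},
    {"offset": [0,-0.001,0.062],"delta_rot": [0,0,0]},
    {"offset": [0,-0.001,0.065],"delta_rot": [0,0,0]},
    {"offset": [0,-0.001,0.067],"delta_rot": [0,0,0]},
    {"offset": [0,-0.001,0.067],"delta_rot": [0,0,0]},
    {"offset": [0,-0.001,0.067],"delta_rot": [0,0,0]},
    {"offset": [0,-0.001,0.067],"delta_rot": [0,0,0]},
    {"offset": [0,-0.001,0.067],"delta_rot": [0,0,0]},
  ],
)

```text
t: 7.62
ee_pos: [0.5942, -0.2685, 0.2377]
tcp_rot: [[-0.993, 0.115, 0.002], [0.115, 0.993, -0.0], [-0.002, -0.0, -1.0]]
wrist_force: [-1.8, 1.3, 4.4]
opening: -0.003
```

Emit:
jog_arm(
  plan=[
    {"offset": [0,0,0.001],"delta_rot": [0,0,0]},
    {"offset": [0,0,0.002],"delta_rot": [0,0,0]},
    {"offset": [0,0,0.003],"delta_rot": [0,0,0]},
    {"offset": [0,0,0.003],"delta_rot": [0,0,0]},
    {"offset": [0,0,0.003],"delta_rot": [0,0,0]},
    {"offset": [0,0,0.003],"delta_rot": [0,0,0]},
  ],
)

```text
t: 8.12
ee_pos: [0.5942, -0.2685, 0.2364]
tcp_rot: [[-0.993, 0.115, 0.002], [0.115, 0.993, -0.001], [-0.002, -0.001, -1.0]]
wrist_force: [-4.1, 3.4, 9.9]
opening: 0.002
```

The force is 9.9 N, above the 5 N full-travel force, and the tool stopped short of its target, so the key is on its stop. One more short hold, then up.

Emit:
jog_arm(
  plan=[
    {"offset": [0,0,0.001],"delta_rot": [0,0,0]},
    {"offset": [0,0,0.001],"delta_rot": [0,0,0]},
    {"offset": [0,0,0.001],"delta_rot": [0,0,0]},
    {"offset": [0,0,0.001],"delta_rot": [0,0,0]},
  ],
)

```text
t: 8.45
ee_pos: [0.5941, -0.2685, 0.2363]
tcp_rot: [[-0.993, 0.115, 0.002], [0.115, 0.993, -0.001], [-0.002, -0.001, -1.0]]
wrist_force: [-5.2, 4.2, 14.0]
opening: -0.002
```

Emit:
jog_arm(
  plan=[
    {"offset": [0,0,-0.01],"delta_rot": [0,0,0]},
    {"offset": [0,0,-0.03],"delta_rot": [0,0,0]},
    {"offset": [0,0,-0.05],"delta_rot": [0,0,0]},
    {"offset": [0,0,-0.071],"delta_rot": [0,0,0]},
    {"offset": [0,0.015,-0.071],"delta_rot": [0,0,0]},
    {"offset": [0,0.03,-0.071],"delta_rot": [0,0,0]},
    {"offset": [0,0.045,-0.071],"delta_rot": [0,0,0]},
    {"offset": [0,0.06,-0.071],"delta_rot": [0,0,0]},
    {"offset": [0,0.071,-0.071],"delta_rot": [0,0,0]},
    {"offset": [0,0.075,-0.071],"delta_rot": [0,0,0]},
    {"offset": [0,0.075,-0.071],"delta_rot": [0,0,0]},
    {"offset": [0,0.075,-0.071],"delta_rot": [0,0,0]},
  ],
  grip=0.4,
)

```text
t: 9.45
ee_pos: [0.6027, -0.1937, 0.3033]
tcp_rot: [[-0.993, 0.115, -0.001], [0.115, 0.993, -0.0], [0.001, -0.0, -1.0]]
wrist_force: [0.2, 0.1, 0.4]
opening: 0.398
```

Run:
```python
from h import *
import cv2
c=get_calibration("wrist");im=get_image("wrist");s=read_state()
print(s["t"],s["ee_pos"],s["wrist_force"],s["opening"])
cv2.imwrite("pics/w4.png",im[:,:,::-1])
```

```text
9.5 [ 0.60265116 -0.1941648   0.30343952] [0.29847898 0.59055203 0.59909594] 0.4033719207948472
```

View pics/w4.png

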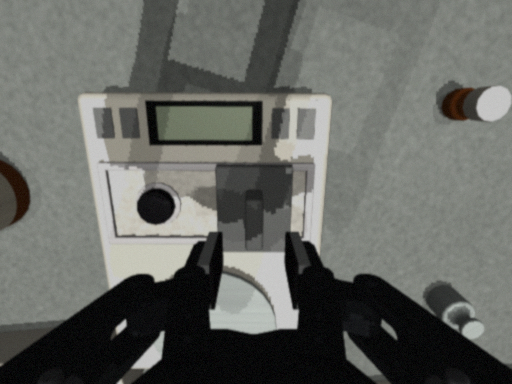

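The force rose to 14 N with no further travel, so the key was fully down. The fin, at column 254, sits centred between the fingers (212 to 295). Descending and gripping.

Emit:
jog_arm(
  plan=[
    {"offset": [0,0,0.012],"delta_rot": [0,0,0]},
    {"offset": [0,0,0.025],"delta_rot": [0,0,0]},
    {"offset": [0,0,0.037],"delta_rot": [0,0,0]},
    {"offset": [0,0,0.045],"delta_rot": [0,0,0]},
    {"offset": [0,0,0.05],"delta_rot": [0,0,0]},
    {"offset": [0,0,0.05],"delta_rot": [0,0,0]},
    {"offset": [0,0,0.05],"delta_rot": [0,0,0]},
  ],
)

```text
t: 10.08
ee_pos: [0.6026, -0.1941, 0.2531]
tcp_rot: [[-0.993, 0.116, -0.001], [0.116, 0.993, 0.0], [0.001, 0.0, -1.0]]
wrist_force: [-0.4, -0.7, 0.5]
opening: 0.404
```

Emit:
jog_arm(
  plan=[
    {"offset": [0,0,0],"delta_rot": [0,0,0]},
    {"offset": [0,0,0],"delta_rot": [0,0,0]},
    {"offset": [0,0,0],"delta_rot": [0,0,0]},
    {"offset": [0,0,0],"delta_rot": [0,0,0]},
    {"offset": [0,0,0],"delta_rot": [0,0,0]},
    {"offset": [0,0,0],"delta_rot": [0,0,0]},
  ],
  grip=0.05,
  force=20,
)

```text
t: 10.58
ee_pos: [0.6029, -0.1941, 0.2548]
tcp_rot: [[-0.993, 0.116, 0.002], [0.116, 0.993, -0.001], [-0.002, -0.0, -1.0]]
wrist_force: [-0.6, -0.2, 4.4]
opening: 0.131
```

Emit:
jog_arm(
  plan=[
    {"offset": [0,-0.003,0],"delta_rot": [0,0,0]},
    {"offset": [0,-0.009,0],"delta_rot": [0,0,0]},
    {"offset": [0,-0.017,0],"delta_rot": [0,0,0]},
    {"offset": [0,-0.026,0],"delta_rot": [0,0,0]},
    {"offset": [0,-0.035,0],"delta_rot": [0,0,0]},
    {"offset": [0,-0.044,0],"delta_rot": [0,0,0]},
    {"offset": [0,-0.053,0],"delta_rot": [0,0,0]},
    {"offset": [0,-0.062,0],"delta_rot": [0,0,0]},
    {"offset": [0,-0.069,0],"delta_rot": [0,0,0]},
    {"offset": [0,-0.074,0],"delta_rot": [0,0,0]},
    {"offset": [0,-0.076,0],"delta_rot": [0,0,0]},
    {"offset": [0,-0.076,0],"delta_rot": [0,0,0]},
  ],
)

```text
t: 11.58
ee_pos: [0.594, -0.27, 0.2547]
tcp_rot: [[-0.993, 0.116, 0.002], [0.116, 0.993, 0.001], [-0.002, 0.002, -1.0]]
wrist_force: [1.0, 3.9, 4.8]
opening: 0.133
```

Emit:
jog_arm(
  plan=[
    {"offset": [0,0,0],"delta_rot": [0,0,0]},
    {"offset": [0,0,0],"delta_rot": [0,0,0]},
    {"offset": [0,0,0],"delta_rot": [0,0,0]},
    {"offset": [0,0,0],"delta_rot": [0,0,0]},
    {"offset": [0,0,-0.01],"delta_rot": [0,0,0]},
    {"offset": [0,0,-0.025],"delta_rot": [0,0,0]},
    {"offset": [0,0,-0.045],"delta_rot": [0,0,0]},
    {"offset": [0,0,-0.07],"delta_rot": [0,0,0]},
    {"offset": [0,0,-0.09],"delta_rot": [0,0,0]},
    {"offset": [0,0,-0.1],"delta_rot": [0,0,0]},
    {"offset": [0,0,-0.1],"delta_rot": [0,0,0]},
    {"offset": [0,0,-0.1],"delta_rot": [0,0,0]},
  ],
  grip=0.4,
)

```text
t: 12.58
ee_pos: [0.5938, -0.2696, 0.354]
tcp_rot: [[-0.993, 0.116, 0.001], [0.116, 0.993, -0.0], [-0.001, -0.0, -1.0]]
wrist_force: [0.3, -0.5, -0.6]
opening: 0.399
```

Run:
```python
from h import *
import cv2
c=get_calibration("wrist");im=get_image("wrist");s=read_state()
print(s["t"],s["ee_pos"],s["wrist_force"],s["opening"])
np.savez("w5.npz",T=c["camera_from_world"],K=c["camera_matrix"])
cv2.imwrite("pics/w5.png",im[:,:,::-1])
im=get_image("scene");cv2.imwrite("pics/s5.png",im[:,:,::-1])
```

```text
12.6333 [ 0.59365497 -0.26943044  0.35245955] [-0.74251414  0.64074261  0.31855786] 0.39778039247214975
```

View pics/w5.png

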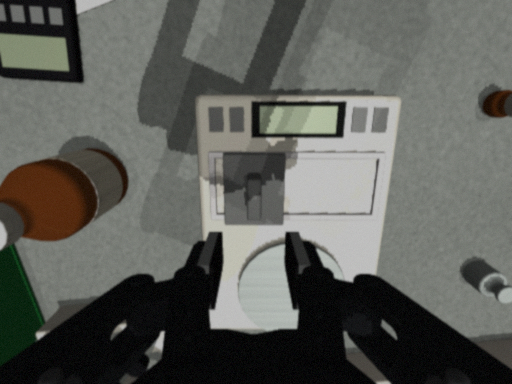

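View pics/s5.png

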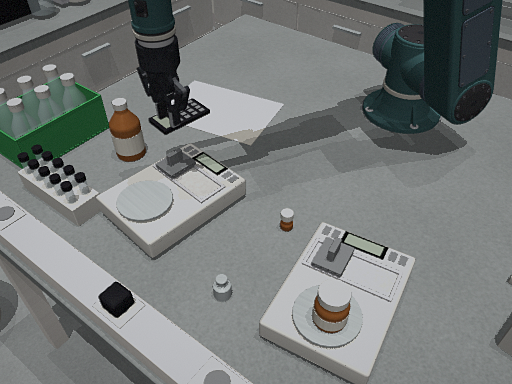

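The wrist view shows the plate at columns 222–285, back at the right end of its guide with no key visible. The scene view shows the other balance's cover unchanged at (333,255). The gripper is clear.

Run:
```python
from h import *
f=np.load("w5.npz");c={"camera_from_world":f["T"],"camera_matrix":f["K"]}
q=np.array([ray(c,u,.0735) for u in [(223,153),(285,153),(284,225),(223,224)]]);print(q.mean(0))
print(job_done())
```

```text
[ 0.59412103 -0.26856579  0.0735    ]
the job is handed in; nothing more can be done
None
```

The calibration sequence on the empty-pan balance is done and handed in, at about 12.7 s of the 48 s allowed. No verdict was reported.

- **Cover opened:** I gripped the fin and slid the cover about 74 mm to the left. The pictures showed the key uncovered.
- **Key pressed:** I pressed with closed fingertips until the force rose from about 4 N to 14 N with no further travel. That put the key on its bottom stop, about 5 mm down. The key's own travel is inferred from fingertip height and force, as it can't be read directly.
- **Cover closed:** I slid it back and let go. The last wrist picture puts the plate centre at (0.594, -0.269). That is within about 2 mm of where it started and of the fitted shut position, and the key is hidden.
- **At hand-in:** The other balance's cover looked unmoved, and the gripper was about 100 mm above the grip height with wrist force near zero. The key being up again was not seen directly, as the cover hides it.

No check failed. The separate pose estimates disagreed by at most about 3 mm.

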